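# Clear a pattern stretcher and lock it one hole wider

## Task

Two bits of rubbish, a crumpled paper ball and a wood offcut, lie in the way of the pattern stretcher's sliding bar: put both in the open bin first. Then pull the black plunger knob up so its pin leaves the hole, slide the carriage exactly one hole away from the fixed bar, and press the knob down until the pin is fully home in that next hole. Finish while holding the knob pressed home, without letting go, because the spring lifts it part way if you let go; leave the thread cone, the jar and the bobbin standing where they are.

Things in the scene. Friction and masses are not known exactly. Their poses are not given: they have to be found in the camera images.
- frame: The pattern stretcher, fixed to the table: a straight aluminium track 40 mm wide, 24 mm high and 320 mm long along its own y axis (from y = -150 to +170 mm), with 12 mm holes every 50 mm in its top. A pale wooden bar (260 mm along x, 24 mm wide, top 42 mm up) is fixed across the track at y = -140 mm. Origin on the table under the track, z up; the frame stands at various yaws about z.
- next_hole (a point): The mouth of the hole to slide to, on top of the track 24 mm above the table, at the frame's x = y = 0. It is 50 mm along the frame's +y from the hole where the pin starts (frame y = -50 mm).
- carriage (a joint): Position of the grey carriage (60 x 56 mm, top 34 mm up) along the frame's +y, in m: 0 = pin centred in the start hole, 0.05 = next hole, 0.10 = the one after; travel -0.01 to 0.105. About 2 N slides it once the pin is clear. The 8 mm round-tipped pin has about 2 mm of play each way in a hole.
- slide_bar (a point): Middle of the top of the sliding wooden bar (260 x 24 mm, top 42 mm above the table) that the carriage carries across the track, parallel to the fixed bar. It lies 40 mm on the frame's +y side of the knob.
- plunger (a joint): Height of the plunger in m: 0 = pin fully home, 12 mm deep in the hole; about 0.004 = where the spring leaves it when let go (still locked); above 0.012 = tip clear of the track, carriage free; stop at 0.022. Spring 800 N/m about that rest: about 4 N down presses it home, about 8 N up lifts it clear, 14 N at the top stop.
- knob: The plunger's black pull knob, a round upright cylinder 26 mm across and 24 mm tall on the carriage's plunger. Origin at the centre of its underside, 56 mm above the table when the pin is fully home, about 60 mm when let go. Below it is a turret 22 mm across, its top 48 mm up. The knob moves straight up and down and along with the carriage.
- paper_ball: Crumpled ball of brown pattern paper, about 40 mm across, 14 g, lying on the table beside the track in the sliding bar's way. Origin on the table under its middle at the start.
- paper_ball_mid (a point): Middle of the paper ball, 19 mm above the table at the start.
- offcut: Pale wood offcut, a block 32 x 44 x 26 mm (x, y, z), 25 g, on the table on the other side of the track, turned at most about 0.4 rad from the frame. Origin at the centre of its underside.
- offcut_mid (a point): Middle of the wood offcut, 13 mm above the table at the start.
- bin: Dark steel open bin 140 x 140 mm, 90 mm high, walls 4 mm, fixed on the table to the left or to the right of the stretcher. Origin at the centre of its underside.
- thread_cone: Blue thread cone standing upright, 60 mm across the foot, 100 mm tall; stands on the side where the bin is not. Leave alone. Origin at the centre of its underside.
- pin_jar: Small glass jar, 56 mm across, 70 mm tall, standing left of the far end of the stretcher. Leave alone. Origin at the centre of its underside.
- bobbin: Wooden bobbin standing upright, 52 mm across, 52 mm tall, right of the far side of the stretcher. Leave alone. Origin at the centre of its underside.
Mind the look-alikes: they are no part of the job. Leave any purple look-alike of the paper_ball alone.

How it is judged:
By the outcome, as a careful person would: the job done as asked, in the order asked, and still so for the second after the job is handed in, while the arm keeps its last pose, push and grip.
It also fails if it takes over 58 s, if anything falls off the work surface, if the arm or the gripper's body presses on something with over 40 N, if the wrist force passes 120 N, or if a joint passes its speed limit or range.

## Robot

A 6-joint arm with a two-finger parallel gripper is mounted at the origin on the work surface. World frame = base frame: x ahead of the robot, y to its left, z up, the work surface at z = 0. Lengths are in m, angles in rad, forces in N, time in s.
With the tool pointing down it reaches from about 0.35 to 1 m from the base axis. Payload 7.1 kg.
Tool frame: the origin (TCP) lies on the centre line of the jaws, within the pads' length; the fingertips stand 11 mm ahead of it and the grasp point (between the pads) lies 8 mm behind it; z points along the fingers, y is the line along which they close (so a half turn about z gives the same grasp; the last joint's range is limited). The gripper opens to 85 mm and grips with 20 to 120 N. Pads are 22 mm wide; open, the fingers measure 114 mm over their backs; the gripper's body (76 mm by 85 mm) begins 54 mm behind the grasp point. The pads swing forward as they close: fully open they stand 13 mm farther back than shut.
Start: joints at [-1.243, 0.423, 1.63, -0, 1.089, -0.019], TCP at [0.212, -0.588, 0.242] pointing down, gripper open.
Joint ranges: [-3, 3], [-0.9, 2.11], [0.09, 2.58], [-1.31, 4.45], [0.11, 2.69], [-2.54, 2.54]. Speed limits (rad/s): [2.39, 2.39, 3.01, 3.14, 3.14, 3.14].

## Interface

Orientations are given as a unit quaternion [w, x, y, z].
In Python, from bench import r gives the robot as it stands.
- The arm moves only by the tool send_rows, never from a script. Its argument "plan" is a list of rows, each a list of 3 entries, a list of its own where there are three numbers: the closure, from -1 (fully open) to 1 (shut), then the shift along the tool's x, y, z in units of 50 mm (1.0 is 50 mm), then the turn about the tool's z in units of 5 degrees (1.0 is 5 degrees). A call has 1 to 5 rows; each row is the pose to reach, as a shift and turn from the pose commanded when the call began, along the tool's axes at that moment; what a row does not reach only later rows make up. A row lasts 1/8 s, in which the tool goes at most 62.5 mm and 10.7 degrees, less where a joint would pass 70% of its speed; a pose out of reach is approached as far as the arm can. A call with a gripper value outside its range is refused whole. The fingers move at their own pace and stop on an object; "squeeze" is the grip in N (left out, the last holds). Time passes only in rows, so rows that repeat a pose let the fingers close. It gives the time, the measured TCP pose, the force, the opening and the grip force at its end, in the units of the state.
- r.sense(): the state, without advancing time (a new reading comes with each control period).
- r.snapshot(name): name is "scene" or "side" or "wrist"; returns the picture (420x560x3 uint8, red, green, blue); there is no depth.
- r.camera_params(name): a dict with "vertical_fov" (degrees; the focal length in pixels is half the picture's height over the tangent of half this angle, whatever the lens; pixels are square), "cx", "cy" (the principal point, pixels), "distortion" ([k1, k2, p1, p2, k3] as OpenCV has them; the pictures are not rectified), "extrinsics" (4x4, takes a point from camera to world coordinates). Camera axes: x right, y up, looking along -z (the intrinsics and any distortion apply to the point x, -y, -z); pixel columns grow to the right and rows downward; lengths in m; the calibration is good to about 2 mm. A picture is of the moment at which its call begins: read the wrist's pose just before it. camera_params takes no time and is no camera call; for the wrist camera it gives the pose at the moment of the call.
- r.sign_off(): hands the job in; it is judged then, once.
The state is a dict: "time_s": time; "qpos": joint angles; "joint_vel": joint speeds; "effort": joint torques, N m; "ee_pos": TCP position; "eef_rot": TCP orientation; "force": force on the tool from outside, world axes, zero at the start; "moment": the same for the moment, N m; "finger_gap": finger opening in m; "finger_force": force on a finger pad.
Only numpy, scipy, OpenCV 4.12 (cv2) and the standard library are available. Lean on these libraries where they do the work, as an engineer would, in place of code of your own. Each camera call takes 0.05 s, during which the arm holds its last target. There are 200 camera calls.

## Working session

There is one attempt and no reset: what is moved stays moved. The work goes in short steps, Python scripts to look and compute and a tool call to move; the robot and the scene stay as the last step left them, time stands still between calls to the robot, and variables do not carry over. Pictures are saved under pics/ and viewed, at most 10 in all, crops included, and the job is handed in when it is done.

Besides the shell and the picture viewer there is one more tool, called as name(argument=value, ...) on one line, values as JSON. send_rows: Moves the arm, as the interface text tells. Its arguments: {"type":"object","properties":{"plan":{"type":"array","items":{"type":"array"}},"squeeze":{"type":"number"}},"required":["plan"]}

```bash
mkdir -p pics
cat > h.py <<'E'
import numpy as np, cv2
from bench import r
from scipy.spatial.transform import Rotation as R
def K(p,h=420):
    f=h/2/np.tan(np.radians(p["vertical_fov"])/2); return np.array([[f,0,p["cx"]],[0,f,p["cy"]],[0,0,1]])
F=np.diag([1,-1,-1.])
def ray(p,uv):
    E=np.array(p["extrinsics"]); n=cv2.undistortPoints(np.array([[uv]],float),K(p),np.array(p["distortion"],float))[0,0]
    return E[:3,3],E[:3,:3]@F@np.array([n[0],n[1],1])
def atz(p,uv,z):
    o,d=ray(p,uv); return o+d*(z-o[2])/d[2]
def proj(p,P):
    E=np.array(p["extrinsics"]); c=(np.atleast_2d(P)-E[:3,3])@E[:3,:3]@F
    return cv2.projectPoints(c,np.zeros(3),np.zeros(3),K(p),np.array(p["distortion"],float))[0][:,0]
def tri(*obs):
    A=0;b=0
    for p,uv in obs:
        o,d=ray(p,uv); d=d/np.linalg.norm(d); M=np.eye(3)-np.outer(d,d); A=A+M; b=b+M@o
    return np.linalg.solve(A,b)
def save(n,im,s=1): cv2.imwrite(f"pics/{n}.png",cv2.resize(im[...,::-1],None,fx=s,fy=s,interpolation=cv2.INTER_CUBIC))
def totool(target,yaw=None):
    s=r.sense(); q=s["eef_rot"]; Rm=R.from_quat([q[1],q[2],q[3],q[0]]).as_matrix()
    print("tool x",Rm[:,0].round(3),"y",Rm[:,1].round(3),"z",Rm[:,2].round(3)); return Rm.T@(np.array(target)-s["ee_pos"])/0.05
E
python3 - <<'E'
from h import *
a=r.snapshot("scene");b=r.snapshot("side")
np.savez("im0.npz",a=a,b=b)
save("a",a,1.4);save("b",b,1.4)
for n in("scene","side","wrist"):
    p=r.camera_params(n);print(n,p["vertical_fov"],p["cx"],p["cy"],p["distortion"],np.round(p["extrinsics"],3).tolist())
print(r.sense())
E
```

```text
scene 53.703563268822045 271.66001985952744 214.45184956657087 [-0.00997591  0.          0.          0.          0.        ] [[-0.288, -0.679, 0.675, 1.134], [0.958, -0.205, 0.202, 0.169], [0.001, 0.705, 0.71, 0.675], [0.0, 0.0, 0.0, 1.0]]
side 49.79729212255758 282.17548054084614 213.17123500313141 [-0.06164276  0.          0.          0.          0.        ] [[-0.886, 0.26, -0.385, 0.206], [-0.464, -0.505, 0.728, 0.684], [-0.005, 0.823, 0.568, 0.586], [0.0, 0.0, 0.0, 1.0]]
wrist 63.689009528697774 277.7140870173765 212.6206940176053 [-0.02389301  0.          0.          0.          0.        ] [[0.341, 0.906, 0.252, 0.275], [-0.94, 0.329, 0.089, -0.564], [-0.002, -0.268, 0.964, 0.373], [0.0, 0.0, 0.0, 1.0]]
{'time_s': 0.1, 'qpos': array([-1.24301522e+00,  4.23764418e-01,  1.63066545e+00, -1.29135487e-05,
        1.08859877e+00, -1.90006447e-02]), 'joint_vel': array([-0.00063249, -0.00082538, -0.00260578,  0.00134429, -0.00098558,
       -0.00018722]), 'effort': array([-8.03433632e-04, -5.58429265e+01, -2.82444137e+01, -5.68965027e-05,
        2.96609534e-03,  4.89525723e-05]), 'ee_pos': array([ 0.21227724, -0.58730481,  0.24160304]), 'eef_rot': array([-7.08573843e-04,  9.85004654e-01,  1.72526274e-01, -1.16061700e-04]), 'force': array([-0.08537437,  0.54355479, -0.45213127]), 'moment': array([0.01428944, 0.03097247, 0.00024614]), 'finger_force': 0.0, 'finger_gap': 0.08524764023815293}
```

View pics/a.png

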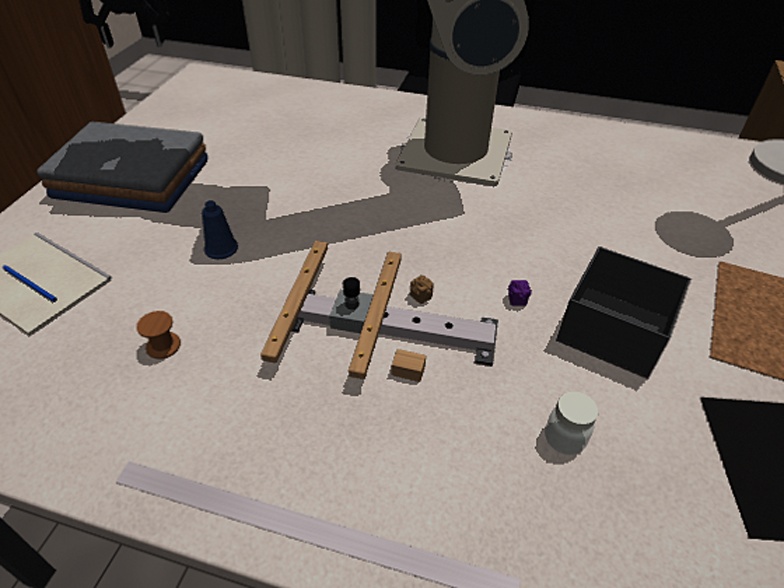

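View pics/b.png

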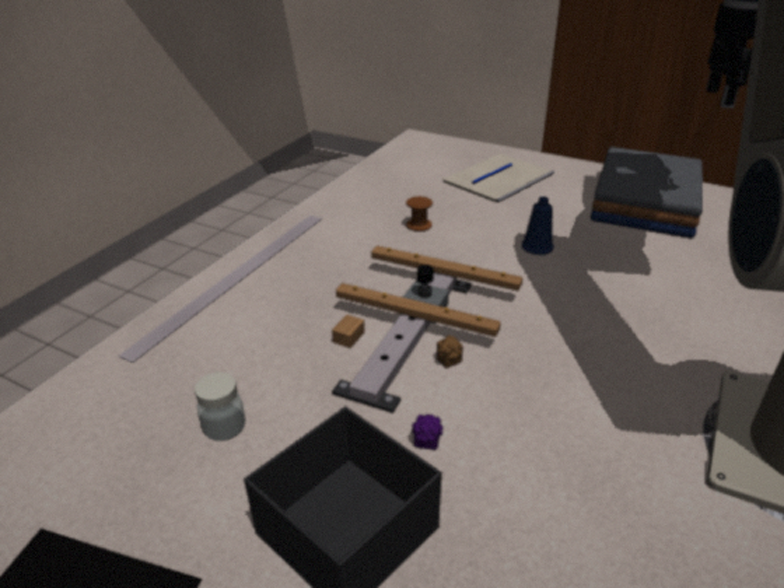

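The scene view (1.4x) shows these ball candidates: the brown paper ball at (422,288) and a purple look-alike at (519,292). I choose the brown one. The offcut is at (408,364), with the wooden bars at (295,300) and (375,315) as other pale wood. The knob is at (351,290), the bin at (625,310) on the left, the cone at (217,230), the jar at (571,422) and the bobbin at (158,335). I'll check the choice in close crops.

Run:
```python
from h import *
d=np.load("im0.npz")
A=d["a"][165:275,180:370];B=d["b"][170:300,230:380]
A=cv2.resize(A,(800,463),interpolation=cv2.INTER_CUBIC);B=cv2.resize(B,(690,598),interpolation=cv2.INTER_CUBIC)
save("ac",A);save("bc",B)
```

```text
(no output)
```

View pics/ac.png

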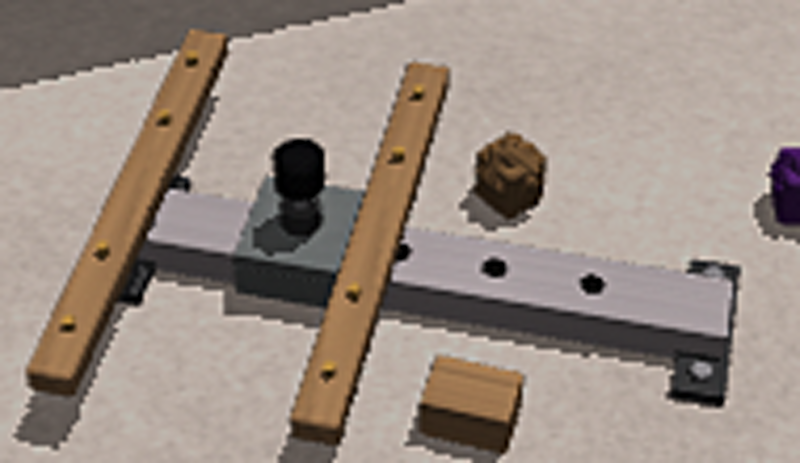

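View pics/bc.png

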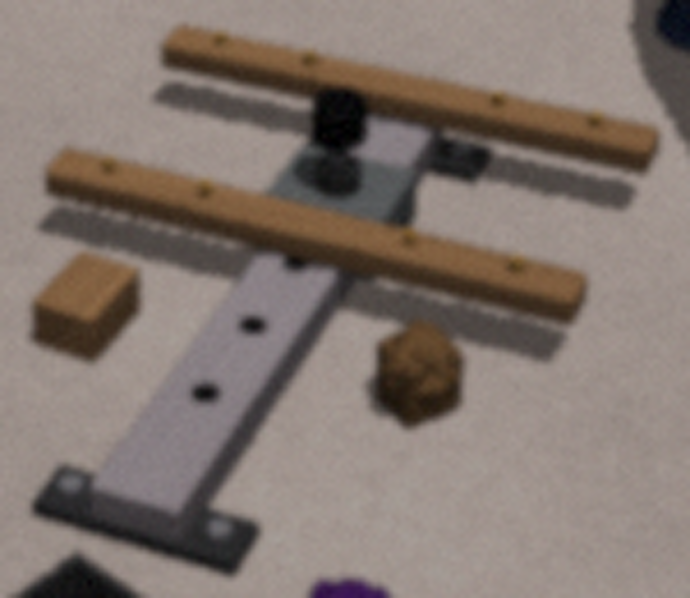

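```bash
cat > meas.py <<'E'
from h import *
pa=r.camera_params("scene");pb=r.camera_params("side")
a=lambda x,y:(x/4.2105+180-.38,y/4.209+165-.38)
b=lambda x,y:(x/4.6+230-.39,y/4.6+170-.39)
def both(n,ua,ub,z=None):
    print(n,"tri",tri((pa,a(*ua)),(pb,b(*ub))).round(4), *( [atz(pa,a(*ua),z)[:2].round(4),atz(pb,b(*ub),z)[:2].round(4)] if z is not None else []))
both("hole50",(494,268),(252,324),.024)
both("hole100",(592,284),(205,392),.024)
both("ball",(511,175),(419,374),.019)
both("offtop",(472,380),(88,284),.026)
both("knobtop",(299,150),(339,101),.084)
both("barS_screwR",(417,94),(515,265),.042)
both("barS_screwL",(328,372),(109,167),.042)
both("fix_screwR",(192,61),(596,121),.042)
both("fix_screwL",(67,324),(220,40),.042)
print("off top corners A",[atz(pa,a(*u),.026)[:2].round(4) for u in [(437,355),(523,372),(512,413),(420,405)]])
print("off top corners B",[atz(pb,b(*u),.026)[:2].round(4) for u in [(85,254),(139,266),(92,317),(36,302)]])
print("bin A",[atz(pa,(x/1.4,y/1.4),.09)[:2].round(4) for x,y in [(601,249),(690,277),(652,338),(565,302)]])
print("bin B",[atz(pb,(x/1.4,y/1.4),.09)[:2].round(4) for x,y in [(346,410),(441,475),(344,568),(247,483)]])
print("purple",atz(pa,(519/1.4,292/1.4),.019).round(3),"jar",atz(pa,(577/1.4,405/1.4),.07).round(3))
E
python3 meas.py; python3 -c "
from h import *
print(totool([0,0,0]))"
```

```text
hole50 tri [0.5389 0.0465 0.0236] [0.5397 0.0469] [0.5386 0.0465]
hole100 tri [0.5352 0.0966 0.0235] [0.5361 0.097 ] [0.5348 0.0966]
ball tri [0.4632 0.037  0.0168] [0.466  0.0379] [0.4621 0.0389]
offtop tri [0.616  0.0559 0.0261] [0.6153 0.0553] [0.6161 0.0567]
knobtop tri [ 0.5448 -0.0534  0.0826] [ 0.5452 -0.0536] [ 0.5438 -0.05  ]
barS_screwR tri [ 0.4438 -0.0217  0.0434] [ 0.4423 -0.0221] [ 0.4444 -0.0235]
barS_screwL tri [ 0.6429 -0.0078  0.0424] [ 0.6429 -0.0076] [ 0.6432 -0.0087]
fix_screwR tri [ 0.4524 -0.1499  0.043 ] [ 0.4519 -0.1499] [ 0.4528 -0.1522]
fix_screwL tri [ 0.6518 -0.136   0.043 ] [ 0.6508 -0.1367] [ 0.6526 -0.1373]
off top corners A [array([0.6051, 0.0351]), array([0.6035, 0.0774]), array([0.6291, 0.0784]), array([0.637 , 0.0357])]
off top corners B [array([0.6292, 0.0377]), array([0.6026, 0.0344]), array([0.6021, 0.0765]), array([0.6297, 0.0786])]
bin A [array([0.3709, 0.2989]), array([0.3988, 0.4278]), array([0.5413, 0.3701]), array([0.5058, 0.2535])]
bin B [array([0.4897, 0.265 ]), array([0.3597, 0.2993]), array([0.3918, 0.43  ]), array([0.5233, 0.396 ])]
purple [0.428 0.191 0.019] jar [0.664 0.284 0.07 ]
tool x [0.94 0.34 0.  ] y [ 0.34  -0.94  -0.001] z [-0.     0.001 -1.   ]
[-6.35383217e-04 -1.24828615e+01  4.84999039e+00]
```

send_rows(plan=[[-1, [0.8, -0.9, 0], -2], [-1, [1.6, -1.8, 0], -4], [-1, [2.4, -2.7, 0], -6], [-1, [3.2, -3.6, 0], -8], [-1, [4.0, -4.5, 0], -10]], squeeze=20)

```text
time_s: 0.72
ee_pos: [0.3243, -0.3063, 0.2422]
eef_rot: [-0.0, 0.818, 0.575, 0.0]
force: [1.9, -0.6, 0.6]
finger_gap: 0.0857
finger_force: 0.0
```

Run:
```python
from h import *
print(r.sense()["qpos"].round(3),r.sense()["ee_pos"]);print(totool([.463,.037,.15]))
```

```text
[-0.784  0.157  2.01   0.     0.975 -0.438] [ 0.3243241  -0.30632566  0.24219295]
tool x [0.339 0.941 0.   ] y [ 0.941 -0.339 -0.   ] z [ 0.  0. -1.]
[7.39991431 0.27989332 1.84503381]
```

send_rows(plan=[[-1, [1.2, 0.05, 0.1], -1], [-0.9, [2.4, 0.1, 0.2], -2], [-0.7, [3.6, 0.15, 0.4], -3], [-0.5, [4.8, 0.2, 0.6], -4], [-0.4, [6.0, 0.25, 0.8], -4.8]])

```text
time_s: 1.35
ee_pos: [0.4395, -0.0289, 0.2021]
eef_rot: [0.0, 0.682, 0.731, 0.0]
force: [0.9, -0.8, 0.1]
finger_gap: 0.0595
finger_force: 0.0
```

send_rows(plan=[[-0.4, [0.5, 0, 0.2], 0], [-0.4, [0.5, 0, 0.2], 0]])

```text
time_s: 1.6
ee_pos: [0.4365, -0.0044, 0.1915]
eef_rot: [-0.001, 0.682, 0.732, -0.001]
force: [-0.7, 0.5, 0.4]
finger_gap: 0.0598
finger_force: 0.0
```

Run:
```python
from h import *
print(r.sense()["qpos"].round(3),r.sense()["ee_pos"],r.sense()["finger_gap"]);print(totool([.463,.038,.10]))
p=r.camera_params("wrist");im=r.snapshot("wrist");save("w1",im,1.4)
print(proj(p,[[.463,.037,.019],[.616,.056,.026],[.546,-.053,.084]])*1.4)
```

```text
[-0.037  0.225  2.071  0.     0.847 -0.108] [ 0.43648751 -0.00441224  0.19145468] 0.05983327290322855
tool x [-0.071  0.997  0.   ] y [ 0.997  0.071 -0.002] z [-0.002  0.    -1.   ]
[0.80796704 0.59353325 1.82788805]
[[437.01070959 213.92423609]
 [685.71655567 202.92958749]
 [580.02451872 398.82214163]]
```

View pics/w1.png

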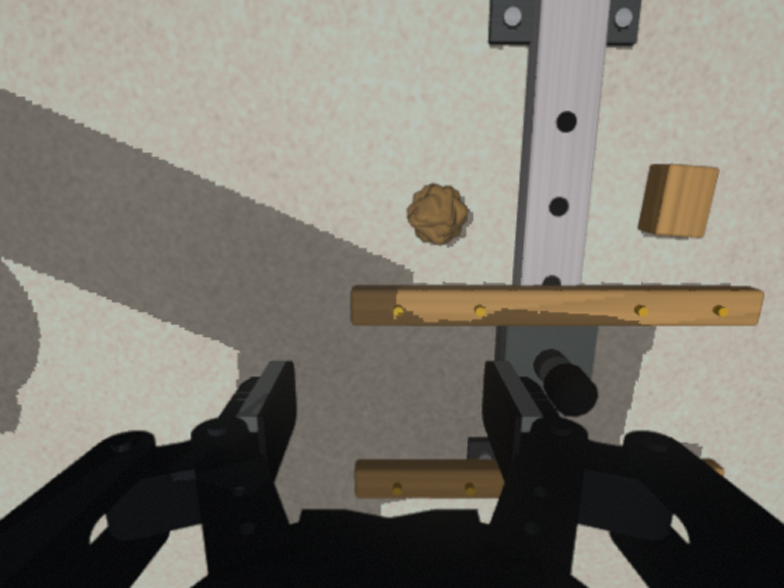

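The wrist view shows the brown ball at (438,213), exactly where predicted (437,214), and the offcut top near (684,201), about square to the frame. Going for the ball.

send_rows(plan=[[-0.4, [0.8, 0.56, 0.8], 0], [-0.4, [0.8, 0.56, 1.6], 0], [-0.4, [0.8, 0.56, 2.5], 0], [-0.4, [0.8, 0.56, 3.2], 0], [-0.4, [0.8, 0.56, 3.54], 0]])

```text
time_s: 2.28
ee_pos: [0.4621, 0.0347, 0.014]
eef_rot: [-0.001, 0.683, 0.73, -0.001]
force: [-0.4, -0.1, 0.5]
finger_gap: 0.0601
finger_force: 0.0
```

send_rows(plan=[[-0.4, [0, 0, 0], 0], [1, [0, 0, 0], 0], [1, [0, 0, 0], 0], [1, [0, 0, 0], 0], [1, [0, 0, 0], 0]], squeeze=20)

```text
time_s: 2.9
ee_pos: [0.4636, 0.0358, 0.0167]
eef_rot: [0.001, 0.683, 0.731, 0.001]
force: [-1.0, -3.2, 8.3]
finger_gap: 0.0397
finger_force: 20.0
```

send_rows(plan=[[1, [0, 0, -1], 0], [1, [0, 0, -2.2], 0], [1, [0.8, 0, -3.3], 0], [1, [1.9, 0, -3.6], 0], [1, [3.1, 0.05, -3.6], 0]])

```text
time_s: 3.52
ee_pos: [0.4558, 0.1927, 0.1987]
eef_rot: [0.001, 0.683, 0.73, 0.003]
force: [0.3, -0.7, -0.5]
finger_gap: 0.0398
finger_force: 20.4
```

send_rows(plan=[[1, [1.2, 0, 0], 0], [1, [2.4, 0.05, 0], 0], [1, [3.4, 0.1, 0], 0], [1, [3.4, 0.1, 1], 0], [1, [3.4, 0.1, 1.9], 0]])

```text
time_s: 4.15
ee_pos: [0.4481, 0.362, 0.1003]
eef_rot: [0.0, 0.682, 0.731, 0.001]
force: [0.3, -0.9, 0.5]
finger_gap: 0.0401
finger_force: 20.4
```

send_rows(plan=[[1, [0, 0, 0.2], 0], [1, [0, 0, 0.2], 0]])

```text
time_s: 4.4
ee_pos: [0.4484, 0.3608, 0.091]
eef_rot: [-0.0, 0.683, 0.731, 0.0]
force: [-0.2, -0.4, 0.5]
finger_gap: 0.0398
finger_force: 20.4
```

Run:
```python
from h import *
save("s2",r.snapshot("side"),1.4)
```

```text
(no output)
```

View pics/s2.png

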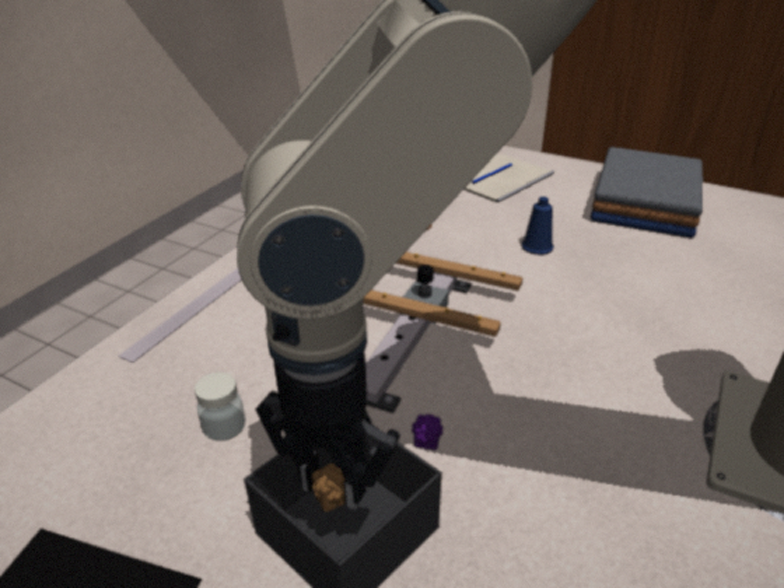

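The ball is in the jaws at (330,487), inside the bin's rim. Releasing it.

send_rows(plan=[[-0.3, [0, 0, 0], 0], [-0.4, [0, 0, 0], 0], [-0.4, [0, 0, 0], 0], [-0.4, [0, 0, -1], 0], [-0.4, [0, 0, -2.0], 0]])

```text
time_s: 5.08
ee_pos: [0.4478, 0.3604, 0.1911]
eef_rot: [-0.0, 0.683, 0.731, -0.001]
force: [-0.1, 0.4, 0.0]
finger_gap: 0.0597
finger_force: 0.0
```

send_rows(plan=[[-0.4, [-0.9, 0.5, -0.4], 0], [-0.4, [-1.9, 1.1, -0.4], 0], [-0.4, [-2.9, 1.7, -0.4], 0], [-0.4, [-3.9, 2.2, -0.4], 0], [-0.4, [-4.9, 2.7, -0.4], 0]])

```text
time_s: 5.7
ee_pos: [0.6002, 0.1237, 0.2107]
eef_rot: [0.0, 0.683, 0.731, 0.0]
force: [1.0, 1.1, 0.4]
finger_gap: 0.0599
finger_force: 0.0
```

Run:
```python
from h import *
print(r.sense()["ee_pos"]);print(totool([.616,.0555,.018]))
a=r.snapshot("scene");b=r.snapshot("wrist")
save("m1",np.hstack([a[140:300,370:520],cv2.resize(b,None,fx=.6,fy=.6)[:160]]),1.6)
p=r.camera_params("wrist");print((proj(p,[[.616,.056,.026]])*.6+[150,0])*1.6)
```

```text
[0.60019411 0.12368101 0.21068183]
tool x [-0.067  0.998  0.   ] y [0.998 0.067 0.001] z [ 0.001  0.    -1.   ]
[-1.38250716  0.22134078  3.85351641]
[[516.54468839 246.73613257]]
```

View pics/m1.png

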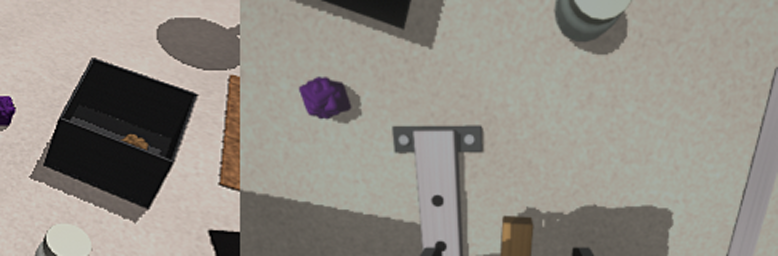

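The ball lies in the bin at (135,142), and the offcut is at (516,240) as predicted. Grasping it now.

send_rows(plan=[[-0.4, [-0.7, 0.1, 0], 0], [-0.4, [-1.38, 0.22, 0.6], 0], [-0.4, [-1.38, 0.22, 1.7], 0], [-0.4, [-1.38, 0.22, 2.8], 0], [-0.4, [-1.38, 0.22, 3.6], 0]])

```text
time_s: 6.42
ee_pos: [0.6138, 0.0577, 0.0282]
eef_rot: [-0.001, 0.683, 0.731, -0.001]
force: [-0.3, 1.0, 0.6]
finger_gap: 0.0594
finger_force: 0.0
```

send_rows(plan=[[-0.4, [0, 0, 0.25], 0], [0.5, [0, 0, 0.25], 0], [1, [0, 0, 0.25], 0], [1, [0, 0, 0.25], 0], [1, [0, 0, 0.25], 0]], squeeze=25)

```text
time_s: 7.05
ee_pos: [0.616, 0.0574, 0.0193]
eef_rot: [0.001, 0.683, 0.731, 0.001]
force: [-0.9, 0.6, 6.9]
finger_gap: 0.0316
finger_force: 26.2
```

send_rows(plan=[[1, [0, 0, -1], 0], [1, [0, 0, -2.2], 0], [1, [0.6, -0.3, -3.3], 0], [1, [1.5, -0.8, -3.6], 0], [1, [2.5, -1.4, -3.6], 0]])

```text
time_s: 7.68
ee_pos: [0.5374, 0.1784, 0.2006]
eef_rot: [0.001, 0.683, 0.73, 0.002]
force: [0.8, 0.9, -0.5]
finger_gap: 0.0311
finger_force: 25.5
```

send_rows(plan=[[1, [1.0, -0.55, 0], 0], [1, [2.0, -1.1, 0], 0], [1, [3.05, -1.6, 0], 0], [1, [3.05, -1.6, 1], 0], [1, [3.05, -1.6, 2.1], 0]])

```text
time_s: 8.3
ee_pos: [0.447, 0.3257, 0.0932]
eef_rot: [0.0, 0.682, 0.731, 0.002]
force: [1.1, 0.1, -0.5]
finger_gap: 0.0319
finger_force: 25.5
```

send_rows(plan=[[1, [0, 0, 0], 0], [-0.3, [0, 0, 0], 0], [-0.4, [0, 0, 0], 0], [-0.4, [0, 0, -0.7], 0], [-0.4, [0, 0, -1.7], 0]])

```text
time_s: 8.93
ee_pos: [0.4466, 0.3237, 0.1798]
eef_rot: [0.0, 0.683, 0.73, 0.0]
force: [0.6, 1.1, 0.1]
finger_gap: 0.0592
finger_force: 0.0
```

Run:
```python
from h import *
print(r.sense()["ee_pos"]);print(totool([.546,-.053,.16]))
```

```text
[0.44662451 0.3237258  0.17978642]
tool x [-0.067  0.998  0.   ] y [0.998 0.067 0.   ] z [ 0.  0. -1.]
[-7.65083828  1.47793277  0.39511416]
```

send_rows(plan=[[-0.4, [-1.2, 0.25, 0], 0], [-0.4, [-2.4, 0.5, 0], 0], [-0.4, [-3.6, 0.75, 0], 0], [-0.4, [-4.8, 1.0, 0], 0], [-0.4, [-6.0, 1.2, 0], 0]])

```text
time_s: 9.55
ee_pos: [0.5282, 0.0266, 0.1803]
eef_rot: [0.002, 0.683, 0.73, 0.002]
force: [1.6, -0.5, -0.2]
finger_gap: 0.0598
finger_force: 0.0
```

Run:
```python
from h import *
print(r.sense()["ee_pos"]);print(totool([.546,-.053,.067]))
a=r.snapshot("scene");b=r.snapshot("wrist")
save("m2",np.hstack([a[140:300,370:520],cv2.resize(b[210:],None,fx=.762,fy=.762)]),1.3)
p=r.camera_params("wrist");
for z in(.06,.084):print(((proj(p,[[.546,-.053,z]])-[0,210])*.762+[150,0])*1.3)
```

```text
[0.52817186 0.0265914  0.18026597]
tool x [-0.067  0.998 -0.   ] y [0.998 0.067 0.004] z [ 0.004  0.    -1.   ]
[-1.61187305  0.23889086  2.26661013]
[[484.94765543  89.71022848]]
[[486.45103971 105.80295321]]
```

View pics/m2.png

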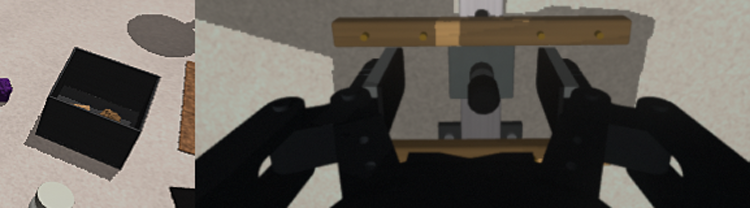

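Both pieces lie in the bin, the offcut at (80,106) and the ball at (112,113). The knob is at (484,97), centred between the jaws as predicted. Moving onto it.

send_rows(plan=[[-0.4, [-0.8, 0.12, 0], 0], [-0.4, [-1.55, 0.22, 0.3], 0], [-0.4, [-1.55, 0.22, 1.0], 0], [-0.4, [-1.55, 0.22, 1.2], 0], [-0.4, [-1.55, 0.22, 1.2], 0]])

```text
time_s: 10.28
ee_pos: [0.5429, -0.0473, 0.1184]
eef_rot: [-0.0, 0.683, 0.731, 0.0]
force: [-0.0, -0.4, -0.1]
finger_gap: 0.0598
finger_force: 0.0
```

Run:
```python
from h import *
print(r.sense()["ee_pos"]);print(totool([.546,-.053,.067]))
```

```text
[ 0.54293599 -0.04730566  0.11838883]
tool x [-0.068  0.998  0.   ] y [ 0.998  0.068 -0.   ] z [-0.  0. -1.]
[-0.1179059   0.05342548  1.02776172]
```

send_rows(plan=[[-0.4, [-0.12, 0.05, 0.4], 0], [-0.4, [-0.12, 0.05, 0.8], 0], [-0.4, [-0.12, 0.05, 0.98], 0], [-0.4, [-0.12, 0.05, 0.98], 0]])

```text
time_s: 10.78
ee_pos: [0.5456, -0.0536, 0.0683]
eef_rot: [-0.0, 0.683, 0.731, -0.0]
force: [-0.6, -0.4, -0.4]
finger_gap: 0.0598
finger_force: 0.0
```

send_rows(plan=[[0.5, [0, 0, 0], 0], [1, [0, 0, 0], 0], [1, [0, 0, 0], 0], [1, [0, 0, 0], 0], [1, [0, 0, 0], 0]], squeeze=60)

```text
time_s: 11.4
ee_pos: [0.5457, -0.0537, 0.0689]
eef_rot: [-0.0, 0.683, 0.731, -0.0]
force: [-2.4, -0.1, 0.5]
finger_gap: 0.0239
finger_force: 58.7
```

send_rows(plan=[[1, [0, 0, -0.1], 0], [1, [0, 0, -0.2], 0], [1, [0, 0, -0.28], 0], [1, [0, 0, -0.28], 0]])

```text
time_s: 11.9
ee_pos: [0.5456, -0.0537, 0.0826]
eef_rot: [-0.0, 0.683, 0.731, -0.0]
force: [-0.1, -2.2, -10.8]
finger_gap: 0.0239
finger_force: 59.3
```

send_rows(plan=[[1, [0.2, 0, 0], 0], [1, [0.5, 0, 0], 0], [1, [0.8, 0, 0], 0], [1, [1.0, 0, 0], 0], [1, [1.0, 0, 0], 0]])

```text
time_s: 12.52
ee_pos: [0.542, -0.0024, 0.0827]
eef_rot: [-0.001, 0.682, 0.731, -0.0]
force: [-1.8, 1.9, -9.5]
finger_gap: 0.0236
finger_force: 59.4
```

send_rows(plan=[[1, [0, 0, 0], 0]])

```text
time_s: 12.65
ee_pos: [0.5421, -0.0034, 0.0827]
eef_rot: [-0.0, 0.683, 0.731, -0.0]
force: [-2.6, 1.2, -10.8]
finger_gap: 0.0241
finger_force: 59.4
```

send_rows(plan=[[1, [0, 0, 0.1], 0], [1, [0, 0, 0.2], 0], [1, [0, 0, 0.3], 0], [1, [0, 0, 0.36], 0], [1, [0, 0, 0.36], 0]])

```text
time_s: 13.28
ee_pos: [0.5423, -0.0041, 0.0659]
eef_rot: [-0.0, 0.683, 0.73, -0.0]
force: [-8.7, 0.5, 9.7]
finger_gap: 0.0239
finger_force: 61.4
```

send_rows(plan=[[1, [0, 0, 0.04], 0], [1, [0, 0, 0.04], 0], [1, [0, 0, 0.04], 0]])

```text
time_s: 13.65
ee_pos: [0.5425, -0.0041, 0.0656]
eef_rot: [0.0, 0.683, 0.73, 0.0]
force: [-14.3, 0.4, 31.0]
finger_gap: 0.0236
finger_force: 63.6
```

send_rows(plan=[[1, [0, 0, -0.02], 0], [1, [0, 0, -0.02], 0], [1, [0, 0, -0.02], 0]])

```text
time_s: 14.02
ee_pos: [0.5424, -0.0042, 0.0658]
eef_rot: [0.0, 0.683, 0.73, -0.0]
force: [-12.0, 0.8, 19.7]
finger_gap: 0.0239
finger_force: 62.5
```

Run:
```python
from h import *
a=r.snapshot("scene");b=r.snapshot("side")
save("f",np.hstack([cv2.resize(a[130:290,170:370],None,fx=2,fy=2),cv2.resize(b[150:310,200:400],None,fx=2,fy=2)]))
s=r.sense();print(s["ee_pos"],s["force"])
pa=r.camera_params("scene");print((proj(pa,[[.5433-.0035-.1,.0352-.007,.042],[.5433-.0035+.1,.0352+.007,.042]])-[170,130])*2)
```

```text
[ 0.54245395 -0.00414679  0.06578465] [-11.54631218   0.28158437  20.0819399 ]
[[260.27020172 120.93586938]
 [224.60584933 255.08937558]]
```

View pics/f.png

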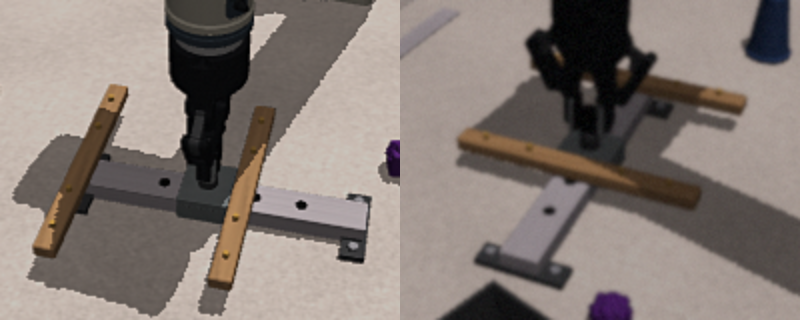

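The sliding bar's screws are at (262,122) and (226,255), matching a 50 mm shift. The start hole shows bare at (164,182), and the knob is held pressed against a hard stop with about 20 N.

```bash
python3 -c "
from bench import r
print(r.sign_off())"
```

```text
the job is handed in; nothing more can be done
None
```

Job handed in at about 14 s: both bits of rubbish are in the bin, the carriage is one hole farther from the fixed bar, and the knob is held pressed against its stop with about 20 N; the sign-off call returned no verdict.

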